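# Park the pot, drop the prop leg and hold the tilting stand upright

## Robot

A 6-joint arm with a two-finger parallel gripper is mounted at the origin on the work surface. World frame = base frame: x ahead of the robot, y to its left, z up, the work surface at z = 0. Lengths are in m, angles in degrees, forces in N, time in s.
With the tool pointing down it reaches from about 0.25 to 0.725 m from the base axis. Payload 9.7 kg.
Tool frame: the origin (TCP) lies at the very end of the fingers, on their centre line; the grasp point (between the pads) lies 19 mm behind it; z points along the fingers, y is the direction in which the jaws open and shut (so a half turn about z gives the same grasp; the last joint's range is limited). The gripper opens to 85 mm and grips with 20 to 120 N. Pads are 22 mm wide; open, the fingers measure 114 mm over their backs; the gripper's body (76 mm by 85 mm) begins 54 mm behind the grasp point. The pads swing forward as they close: fully open they stand 13 mm farther back than shut.
Start: joints at [76.719, 4.979, 10.078, 95.1, 0, 90], TCP at [0.126, 0.535, 0.231] pointing down, gripper open.
Joint ranges: [-179.16, 179.16], [-48.56, 103.87], [-65.8, 70.77], [-126.05, 130.52], [-82.76, 87.17], [-180, 180]. Speed limits (degrees/s): [127.2, 127.2, 147.25, 180, 180, 180].

## Interface

Orientations are given as [roll, pitch, yaw] about the fixed x, y, z axes, in that order (R = Rz(yaw) Ry(pitch) Rx(roll)).
In Python, from workcell import bot gives the robot as it stands. The module is installed in compiled form; this text tells all that it offers.
- The arm moves only by the tool step_arm, never from a script. Its arguments are lists of equal length, an entry for each row: "dr": the turn, a rotation vector about the tool's x, y, z in rad, a list of three; "xyz": the shift along the tool's x, y, z in units of 40 mm (1.0 is 40 mm), a list of three; "gripper": the opening, from 0 (shut) to 1 (fully open). In form: {"dr": [[wx, wy, wz], ...], "xyz": [[x, y, z], ...], "gripper": [gripper, ...]}. A call has exactly 8 rows; each row is the pose to reach, as a shift and turn from the pose commanded when the call began, along the tool's axes at that moment; what a row does not reach only later rows make up. A row lasts 1/10 s, in which the tool goes at most 50 mm and 8.59 degrees, less where a joint would pass 70% of its speed; a pose out of reach is approached as far as the arm can. A call with a gripper value outside its range is refused whole. The fingers move at their own pace and stop on an object; "squeeze" is the grip in N (left out, the last holds). Time passes only in rows, so rows that repeat a pose let the fingers close, or fill a call up. It gives the time, the measured TCP pose, the force and the opening at its end, in the units of the state.
- bot.get_obs(): the state, without advancing time (a new reading comes with each control period).
- bot.camera(name): name is "scene" or "top" or "wrist"; returns a dict with "image" (400x640x3 uint8, red, green, blue), "camera_matrix" (3x3 intrinsics, pixels), "R" (3x3) and "t" (3): a world point X has camera coordinates R X + t. Camera axes: x right, y down, z forward; pixel columns grow to the right and rows downward; lengths in m; the calibration is good to about 2 mm. The wrist camera is an equidistant fisheye: a pixel r from the principal point sees the ray r / f radians off the axis. A picture is of the moment at which its call begins. There is no depth.
- bot.job_done(): hands the job in, once; it reports no verdict.
Trained networks look in a picture, given as the dict that the camera call returned (one of the last four; its "shot" number tells which), for a name from the list of things; names that differ only in an ending like _2 or _b are one class to them, and where a whole thing is asked for, a point or a joint stands for the part that bears it (a point fixed in the world has none). Each returns a list of dicts, best first, with "p" (0 to 1); they miss things now and then, are a little off and sometimes report something else, mostly with a low value. They report only what shows in the picture. A call takes as long as a camera call. They do not tell look-alikes from the thing itself.
- bot.regions_of(picture, thing): "region" (400x640 bool, what is visible of it) and "box" ([centre column, centre row, width, height] in pixels, round what is visible of it).
The state is a dict: "time": time; "q": joint angles; "qd": joint speeds; "joint_efforts": joint torques, N m; "ee_pos": TCP position; "tcp_rot": TCP orientation; "wrist_force": force on the tool from outside, world axes, zero at the start; "torque": the same for the moment, N m; "opening": finger opening in m.
Only numpy, scipy, OpenCV 4.12 (cv2) and the standard library are available. Lean on these libraries where they do the work, as an engineer would, in place of code of your own. Each camera call takes 0.05 s, during which the arm holds its last target.

## Task

The lidded pot stands in the taped ring where the tilting stand's prop leg has to land. Slide the pot along the bench, without lifting it, into the other, empty taped ring; then flip the prop leg up over the top and down towards the robot side until it stops, and pull the tipped frame fully upright by its top bar so that the leg's foot comes down to the bench. The heavy drum would tip the frame over again, so finish while still holding the bar with the frame upright, and leave the other things on the bench where they are.

Things in the scene. Friction and masses are not known exactly. Their poses are not given: they have to be found in the camera images.
- stand: Tilting stand, fixed: base plate x -33 to 157, y +-100 mm, with a hinged white frame. Origin on the bench below the hinge, mid width; x = the way the frame tips, away from the robot, y along the hinge (30 mm above the bench) to the prop leg's side. Two uprights, 16 mm square, outer faces at y +-78, reach 194 mm past the hinge; the clear drum between them ends 64 mm below the top bar.
- frame (a joint): Tilt of the frame about the hinge, rad: 0 = upright (a stop: it goes no further towards the robot side), 0.45 = tipped to the stand's +x with the drum resting on a pad, as at the start. Nothing latches it: let go, it falls back to 0.45. It takes about 1.5 to 5 N at the top bar to raise or hold.
- grab_bar: Steel top bar of the frame, a round rod 14 mm in diameter, 124 mm long along y between the uprights, free all round and turning easily on its own axis like a sleeve. Origin at the middle of the bar, 190 mm from the hinge (220 mm above the bench when upright); y along the bar.
- leg (a joint): Angle of the prop leg about its hub, relative to the frame, rad. 0 = stowed, pointing up along the frame (start; tipped with the frame, it leans away from the robot and rests there). It swings over the vertical (0.45 while the frame is tipped) towards the stand's -x, then falls by itself, damped, to its stop at 2.304 = down. No spring; about 1 N at the foot moves it.
- leg_foot (a point): Centre of the prop leg's foot, a rubber ball 24 mm in diameter at the free end of a 10 mm steel shaft, 130 mm from the hub. It swings in the stand's x-z plane at y = +115 mm; the upright beside it has its outer face 25 mm from the ball. With the frame upright and the leg down, it stands on the bench in the first taped ring.
- leg_hub (a point): Pivot centre of the prop leg, on the frame's +y side (115 mm from the middle), 70 mm from the hinge along the frame (100 mm above the bench when upright). The leg turns about the stand's y axis through it.
- landing (a point): Centre, on the bench, of the first taped ring (black tape, 62 mm inner radius), where the prop leg's foot lands and where the pot stands at the start: 97 mm to the stand's -x, 115 mm to its +y.
- pot_center (a point): Centre of the lidded pot, half-way up (38.5 mm above its underside). Aluminium pot with white lid, 90 mm in diameter, lid top 35 mm above the bench; on it an upright black round knob 20 mm in diameter, from 35 to 77 mm height. 0.3 to 0.5 kg. z along its axis.
- ring_center (a point): Centre, on the bench, of the other, empty taped ring (black tape flush with the bench, inner radius 62 mm, outer 69 mm), in front of the stand's plate or to its left. The pot goes inside it.
- beaker: Glass beaker, 64 mm in diameter, 70 mm high; bystander standing on the other side of the pot from the empty ring. Origin under its centre.
- bottle: White bottle, 56 mm in diameter, 130 mm high; bystander. Origin under its centre.
- nut_tray: Low steel tray of wing nuts, 90 x 120 x 22 mm; bystander. Origin under its centre.
- wrench: Wrench 150 mm long, lying flat; bystander.
- flange: White flange ring, 80 mm in diameter, 16 mm high; bystander. Origin under its centre.
- driver: Screwdriver 170 mm long, lying flat; bystander.
Mind the look-alikes: they are no part of the job. What is shaped like the part that bears pot_center but blue or purple is not meant.

How it is judged:
By the outcome, as a careful person would: the job done as asked, in the order asked, and still so for the second after the job is handed in, while the arm keeps its last pose, push and grip.
It also fails if it takes over 56 s, if anything falls off the work surface, if the arm or the gripper's body presses on something with over 40 N, if the wrist force passes 120 N, or if a joint passes its speed limit or range.

## Working session

There is one attempt and no reset: what is moved stays moved. The work goes in short steps, Python scripts to look and compute and a tool call to move; the robot and the scene stay as the last step left them, time stands still between calls to the robot, and variables do not carry over. Pictures are saved under pics/ and viewed, and the job is handed in when it is done.

Besides the shell and the picture viewer there is one more tool, called after "Emit:" by a JSON object that holds its "method" and its "body", one argument or row to a line. step_arm: Moves the arm, as the interface text tells. Its arguments: {"type":"object","properties":{"dr":{"type":"array"},"xyz":{"type":"array"},"gripper":{"type":"array"},"squeeze":{"type":"number"}},"required":["dr","xyz","gripper"]}

```bash
mkdir -p pics; ls
cat > h.py <<'E'
import numpy as np, cv2
from workcell import bot
def snap(n,fn):
    c=bot.camera(n); cv2.imwrite('pics/'+fn,c['image'][:,:,::-1]); return c
def proj(c,X):
    X=np.atleast_2d(X); Y=X@np.array(c['R']).T+np.array(c['t']); p=Y@np.array(c['camera_matrix']).T
    return p[:,:2]/p[:,2:]
def onz(c,uv,z):
    K=np.array(c['camera_matrix']);R=np.array(c['R']);t=np.array(c['t'])
    d=R.T@np.linalg.inv(K)@np.array([uv[0],uv[1],1.]);o=-R.T@t
    return o+d*(z-o[2])/d[2]
E
python3 - <<'E'
from h import *
import pickle
o=bot.get_obs();print(o)
C={}
for n in ('scene','top','wrist'):
    c=snap(n,n+'0.png');C[n]=c
    print(n,c['camera_matrix'],c['R'],c['t'],c['shot'])
    if n!='wrist':
        for th in ['pot_center','stand','grab_bar','leg','leg_foot','beaker','bottle','ring_center','nut_tray','flange','driver','wrench']:
            try: print(th,[(round(float(r['p']),2),np.round(r['box'])) for r in bot.regions_of(c,th)])
            except Exception as e: print(th,e)
pickle.dump(C,open('c0.pkl','wb'))
E
```

```text
pics
{'time': 0.0, 'q': array([7.67183845e+01, 5.01102064e+00, 1.00343445e+01, 9.51007673e+01,
       2.51630484e-03, 8.99987861e+01]), 'qd': array([-0.01523382, -0.03012737, -0.0167109 ,  0.03104499,  0.00995056,
        0.09651767]), 'joint_efforts': array([-2.68230266e-03, -5.20387530e+01,  4.64802432e+01,  1.61705300e-02,
       -2.88889414e-04, -1.98865598e-05]), 'ee_pos': array([0.12628846, 0.53505899, 0.23058286]), 'tcp_rot': array([-1.79922557e+02, -2.51794334e-03,  1.66719595e+02]), 'wrist_force': array([0.24543829, 0.69835995, 0.40579004]), 'torque': array([-0.02665216, -0.02710939,  0.02450089]), 'opening': 0.08510257992321761}
scene [[431.97311145   0.         319.79695975]
 [  0.         431.97311145 199.19144763]
 [  0.           0.           1.        ]] [[ 0.15899747  0.98720228  0.012307  ]
 [ 0.59059969 -0.08511725 -0.80246312]
 [-0.79114589  0.13485812 -0.59657478]] [-0.04508423 -0.19622762  1.88378594] 1
pot_center [(0.93, array([366., 184.,  21.,  25.])), (0.64, array([380., 210.,  21.,   6.]))]
stand [(0.98, array([358., 236.,  78.,  78.])), (0.68, array([395., 
[... 1282 characters left out ...]
 array([349., 185.,  23.,  21.])), (0.74, array([474., 201.,  37.,  40.]))]
ring_center [(0.63, array([300., 251.,  46.,  50.]))]
nut_tray [(0.79, array([191., 160.,  48.,  36.]))]
flange [(0.86, array([258., 123.,  27.,  26.])), (0.57, array([267., 201., 111., 107.]))]
driver [(0.59, array([462., 279.,  11.,  56.])), (0.28, array([268., 202., 112., 108.]))]
wrench [(0.76, array([473., 201.,  40.,  43.]))]
wrist [[309.70691629   0.         319.03970196]
 [  0.         309.70691629 193.1718212 ]
 [  0.           0.           1.        ]] [[ 0.23032565  0.97311299 -0.0010933 ]
 [ 0.93427704 -0.22081907  0.27993812]
 [ 0.27217    -0.06549838 -0.96001742]] [-0.54932848 -0.03524495  0.37991247] 3
```

Run:
```python
import cv2
a=cv2.imread('pics/scene0.png')[130:330,240:500]; cv2.imwrite('pics/s0c.png',cv2.resize(a,None,fx=3,fy=3,interpolation=2))
a=cv2.imread('pics/top0.png')[80:340,150:420]; cv2.imwrite('pics/t0c.png',cv2.resize(a,None,fx=2.2,fy=2.2,interpolation=2))
```

```text
(no output)
```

View pics/s0c.png

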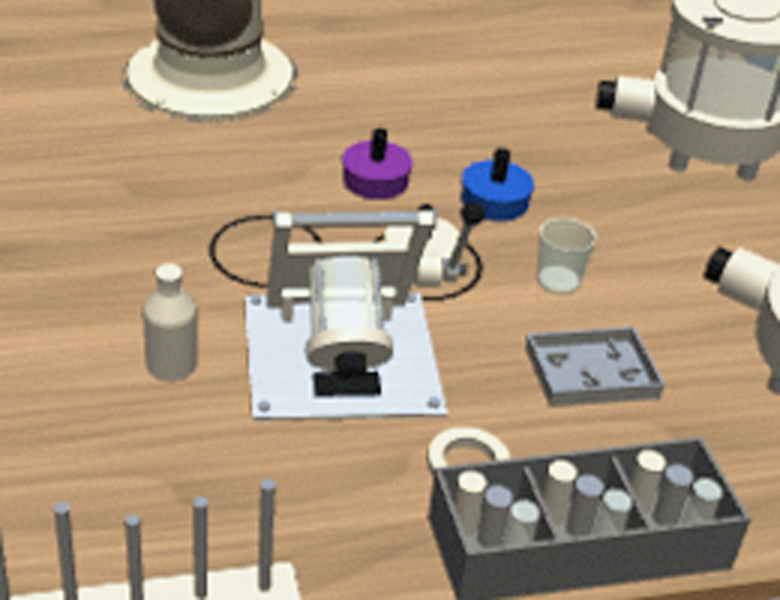

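View pics/t0c.png

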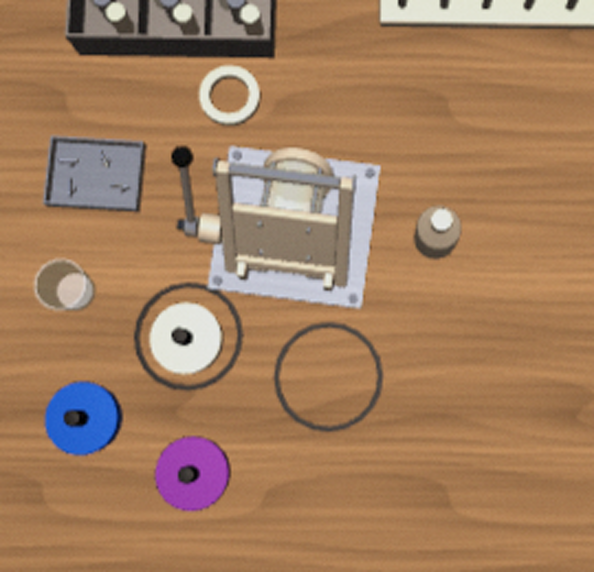

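View pics/wrist0.png

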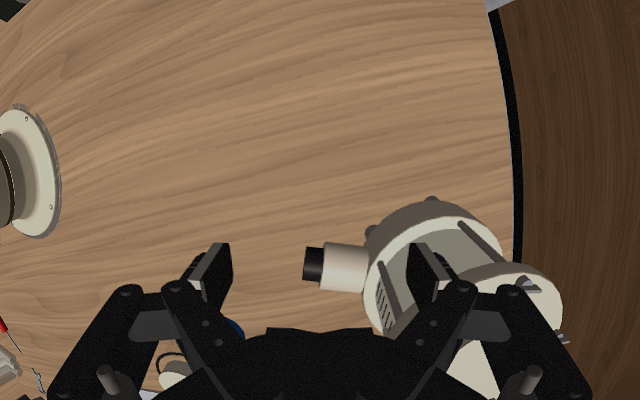

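View pics/top0.png

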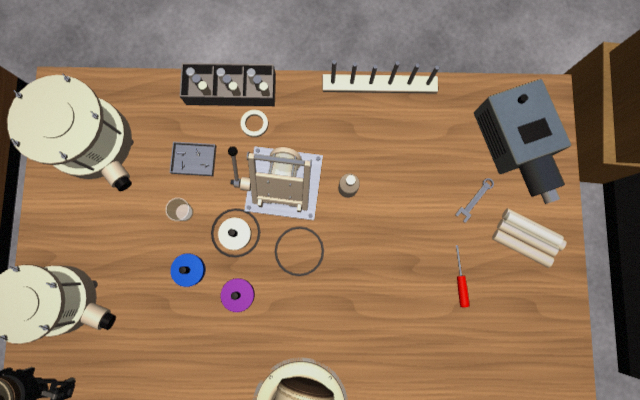

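```bash
cat > rect.py <<'E'
from h import *
# orthographic map z=0: x 0.2..0.9, y -0.2..0.5 ; 1px = 1mm
def rect(c,z=0.,x0=.2,x1=.85,y0=-.2,y1=.45):
    xs=np.arange(x1,x0,-.001); ys=np.arange(y1,y0,-.001)
    Y,X=np.meshgrid(ys,xs); P=np.stack([X.ravel(),Y.ravel(),np.full(X.size,z)],1)
    uv=proj(c,P).astype(np.float32).reshape(*X.shape,2)
    return cv2.remap(c['image'],uv[...,0],uv[...,1],cv2.INTER_CUBIC)
E
python3 - <<'E'
from rect import *
import pickle
C=pickle.load(open('c0.pkl','rb'));c=C['top']
r=rect(c);cv2.imwrite('pics/r0.png',cv2.resize(r[:,:,::-1],(600,600)))
cv2.imwrite('pics/r0full.png',r[:,:,::-1])
E
```

```text
(no output)
```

View pics/r0.png

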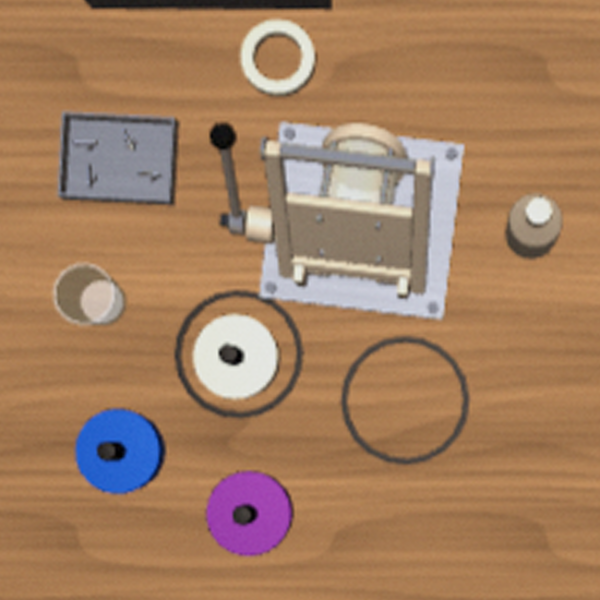

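```bash
cat > meas.py <<'E'
from rect import *
def w(px): # full px(col,row)->world
    return np.array([.85-.001*px[1], .45-.001*px[0]])
def ring(r,guess):
    g=cv2.cvtColor(r,cv2.COLOR_RGB2GRAY).astype(np.float32)
    a=np.linspace(0,2*np.pi,120,endpoint=False); best=None
    for dx in np.arange(-12,12.1,.5):
        for dy in np.arange(-12,12.1,.5):
            cx,cy=guess[0]+dx,guess[1]+dy
            m=((cx+65.5*np.cos(a)).astype(np.float32)[None],(cy+65.5*np.sin(a)).astype(np.float32)[None])
            v=np.mean(np.minimum(cv2.remap(g,m[0],m[1],1),120))
            if best is None or v<best[0]: best=(v,cx,cy)
    return best[0],w(best[1:])
E
python3 - <<'E'
from meas import *
import pickle
C=pickle.load(open('c0.pkl','rb'));c=C['top']
r=rect(c);k=650/600
print('ring1',ring(r,(239*k,354*k)));print('ring2',ring(r,(405*k,400*k)))
# pot lid at z=.035
r35=rect(c,.035); 
hsv=cv2.cvtColor(r35,cv2.COLOR_RGB2HSV)
m=((hsv[...,1]<60)&(hsv[...,2]>170)).astype(np.uint8)
n,l,s,ce=cv2.connectedComponentsWithStats(m)
for i in range(1,n):
    if s[i,4]>800: print(s[i],w(ce[i]))
# plate
rp=rect(c,.006);h=cv2.cvtColor(rp,cv2.COLOR_RGB2HSV)
m=((h[...,0]>105)&(h[...,0]<140)&(h[...,2]>150)).astype(np.uint8)
n,l,s,ce=cv2.connectedComponentsWithStats(m)
pts=np.argwhere(l==1+np.argmax(s[1:,4]))[:,::-1].astype(np.float32)
b=cv2.minAreaRect(pts);print(b,w(b[0]));print([w(q) for q in cv2.boxPoints(b)])
E
python3 - <<'E'
import cv2
a=cv2.imread('pics/r0full.png');cv2.imwrite('pics/r0z.png',cv2.resize(a[120:360,220:520],None,fx=2.5,fy=2.5))
E
```

```text
ring1 (np.float32(61.881664), array([0.4665    , 0.19208333]))
ring2 (np.float32(70.35683), array([0.41616667, 0.01175   ]))
[ 267   34   78   77 2578] [0.7781571  0.14461986]
[ 292  141  137   36 1891] [0.69434056 0.09848228]
[  287   157   216   193 11704] [0.5720417  0.03018703]
[ 313  182  137   60 5080] [0.63743839 0.07224547]
[  98  309   40   44 1269] [0.52058156 0.33315051]
[ 217  344   89   90 5678] [0.46114354 0.18897922]
((391.7708435058594, 240.34983825683594), (198.7895965576172, 188.27671813964844), 6.666659355163574) [0.60965016 0.05822916]
[array([0.5276874 , 0.16788065], dtype=float32), array([0.71469104, 0.1460231 ], dtype=float32), array([ 0.69161296, -0.05142242], dtype=float32), array([ 0.50460935, -0.02956486], dtype=float32)]
```

View pics/r0z.png

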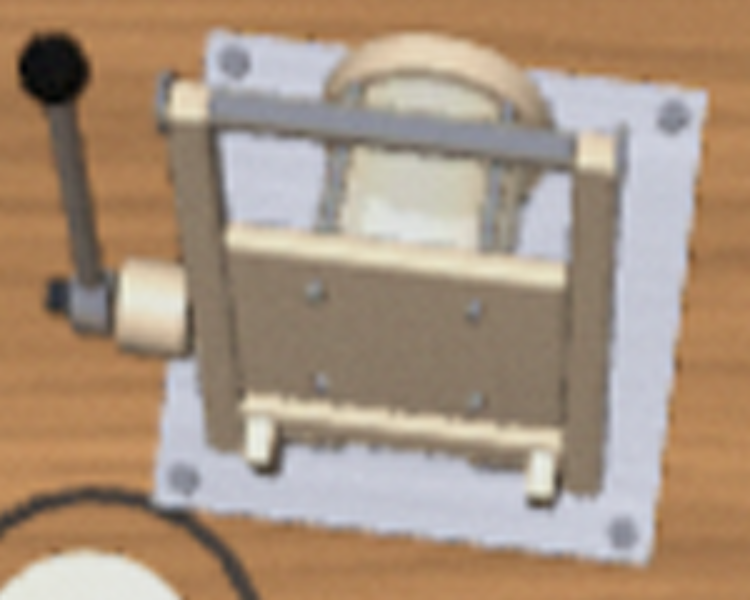

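```bash
cat > st.py <<'E'
from h import *
O=np.array([.5488,.0660]);YAW=np.deg2rad(-6.67)
R2=np.array([[np.cos(YAW),-np.sin(YAW)],[np.sin(YAW),np.cos(YAW)]])
def S(x,y,z):  # stand mm -> world m
    p=O+R2@np.array([x,y])/1000; return np.array([p[0],p[1],z/1000])
E
python3 - <<'E'
from st import *
import pickle
C=pickle.load(open('c0.pkl','rb'))
s,k=np.sin(.45),np.cos(.45)
P=dict(b0=S(190*s,62,30+190*k),b1=S(190*s,-62,30+190*k),foot=S(200*s,115,30+200*k),hub=S(70*s,115,30+70*k),land=S(-97,115,0))
for n in ('scene','top'):
    im=C[n]['image'][:,:,::-1].copy()
    im=cv2.resize(im,None,fx=4,fy=4,interpolation=2)
    for q,X in P.items():
        u=proj(C[n],X)[0];print(n,q,X.round(4),u.round(1))
        cv2.circle(im,tuple(int(v) for v in (u+.5)*4),4,(0,0,255),-1)
    u=proj(C[n],P['b0'])[0]*4
    x,y=int(u[0]),int(u[1]); cv2.imwrite(f'pics/chk_{n}.png',im[max(0,y-150):y+350,x-300:x+300])
E
```

```text
scene b0 [0.6381 0.118  0.2011] [379.2 202.3]
scene b1 [ 0.6237 -0.0052  0.2011] [337.3 203. ]
scene foot [0.6486 0.1701 0.2101] [397.6 200.5]
scene hub [0.5924 0.1767 0.093 ] [390.  219.2]
scene land [0.4658 0.1915 0.    ] [380.9 216.7]
top b0 [0.6381 0.118  0.2011] [253.6 156.2]
top b1 [ 0.6237 -0.0052  0.2011] [303.6 162.5]
top foot [0.6486 0.1701 0.2101] [231.9 150.9]
top hub [0.5924 0.1767 0.093 ] [236.6 182.4]
top land [0.4658 0.1915 0.    ] [235.3 232.6]
```

View pics/chk_scene.png

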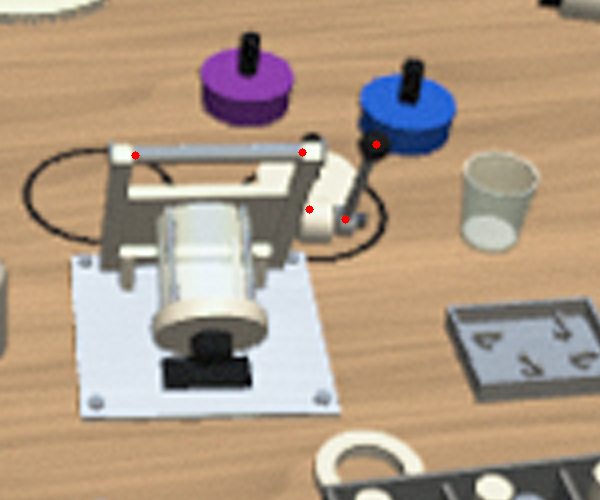

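View pics/chk_top.png

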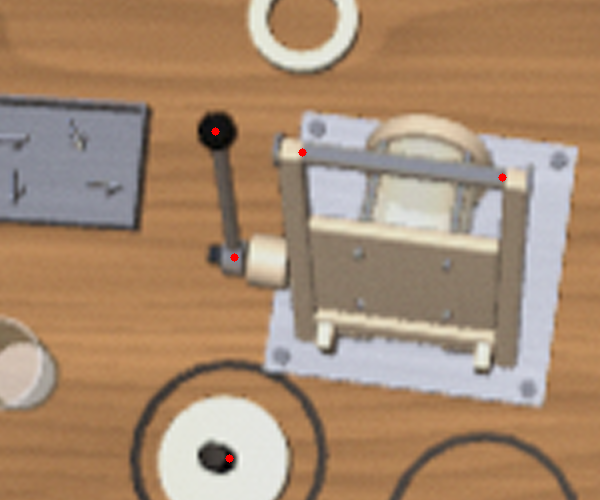

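```bash
cat > go.py <<'E'
from st import *
from scipy.spatial.transform import Rotation as Ro
def plan(wps,yaw=None,rpy=None):
    o=bot.get_obs(); R0=Ro.from_euler('xyz',o['tcp_rot'],degrees=True)
    R1=Ro.from_euler('xyz',rpy if rpy is not None else [180,0,yaw],degrees=True)
    dr=(R0.inv()*R1).as_rotvec()
    print('t',round(o['time'],2),'pos',o['ee_pos'].round(4),'rpy',o['tcp_rot'].round(2),'F',o['wrist_force'].round(1),'open',round(o['opening'],4),'q',o['q'].round(1))
    print('dr',dr.round(3))
    for w in wps: print(np.round(w,4),'->',(R0.inv().apply(np.array(w)-o['ee_pos'])/.04).round(3))
E
python3 - <<'E'
from go import *
plan([(.13,.40,.29),(.30,.30,.25),(.461,.1885,.2),(.461,.1885,.045)],83.33)
E
```

```text
t 1.35 pos [0.1263 0.5353 0.2313] rpy [-180.      0.    166.72] F [-0.7 -1.   0.3] open 0.0852 q [76.7  5.  10.1 95.1 -0.  90. ]
dr [-0.     0.     1.455]
[0.13 0.4  0.29] -> [-0.866 -3.271 -1.468]
[0.3  0.3  0.25] -> [-5.577 -4.728 -0.468]
[0.461  0.1885 0.2   ] -> [-10.134  -6.516   0.782]
[0.461  0.1885 0.045 ] -> [-10.134  -6.516   4.657]
```

Emit:
{"method": "step_arm", "body": {
  "dr": [
    [0, 0, 0],
    [0, 0, 0.1],
    [0, 0, 0.24],
    [0, 0, 0.38],
    [0, 0, 0.52],
    [0, 0, 0.66],
    [0, 0, 0.8],
    [0, 0, 0.94]
  ],
  "xyz": [
    [-0.22, -0.8, -0.4],
    [-0.43, -1.6, -0.75],
    [-0.65, -2.4, -1.1],
    [-0.87, -3.27, -1.47],
    [-2.0, -3.6, -1.2],
    [-3.2, -4.0, -0.95],
    [-4.4, -4.4, -0.7],
    [-5.58, -4.73, -0.47]
  ],
  "gripper": [1, 1, 1, 1, 1, 1, 1, 1],
  "squeeze": 40
}}

```text
time: 2.15
ee_pos: [0.2987, 0.2999, 0.2507]
tcp_rot: [179.9, -0.0, 112.6]
wrist_force: [1.4, 1.4, -0.0]
opening: 0.0853
```

Run:
```python
from go import *
plan([(.461,.1885,.15),(.461,.1885,.045)],83.33)
```

```text
t 2.15 pos [0.2987 0.2999 0.2507] rpy [ 1.7994e+02 -3.0000e-02  1.1256e+02] F [ 1.4  1.4 -0. ] open 0.0853 q [ 45.1 -11.8  -3.7  98.    0.  112.6]
dr [ 0.001 -0.001  0.51 ]
[0.461  0.1885 0.15  ] -> [-4.13   2.675  2.518]
[0.461  0.1885 0.045 ] -> [-4.131  2.672  5.143]
```

Emit:
{"method": "step_arm", "body": {
  "dr": [
    [0, 0, 0.13],
    [0, 0, 0.26],
    [0, 0, 0.39],
    [0, 0, 0.51],
    [0, 0, 0.51],
    [0, 0, 0.51],
    [0, 0, 0.51],
    [0, 0, 0.51]
  ],
  "xyz": [
    [-0.9, 0.58, 0.4],
    [-1.8, 1.16, 0.9],
    [-2.7, 1.75, 1.4],
    [-3.5, 2.27, 2.0],
    [-4.13, 2.67, 2.52],
    [-4.13, 2.67, 3.4],
    [-4.13, 2.67, 4.3],
    [-4.13, 2.67, 5.14]
  ],
  "gripper": [1, 1, 1, 1, 1, 1, 1, 1]
}}

```text
time: 2.95
ee_pos: [0.4601, 0.1902, 0.0435]
tcp_rot: [-180.0, 0.0, 83.6]
wrist_force: [0.1, 0.4, 0.3]
opening: 0.0855
```

Run:
```python
from go import *
snap('top','t1.png');snap('wrist','w1.png')
plan([(.461,.1885,.045)],83.33)
a=cv2.imread('pics/t1.png')[150:310,150:400];cv2.imwrite('pics/t1c.png',cv2.resize(a,None,fx=3,fy=3))
```

```text
t 3.05 pos [0.4575 0.1894 0.0408] rpy [-179.64    0.2    83.62] F [0.4 0.4 0.2] open 0.0855 q [ 22.5  -1.4 -17.6  74.2  -0.  118.9]
dr [-0.006  0.003  0.005]
[0.461  0.1885 0.045 ] -> [-0.012  0.088 -0.106]
```

View pics/w1.png

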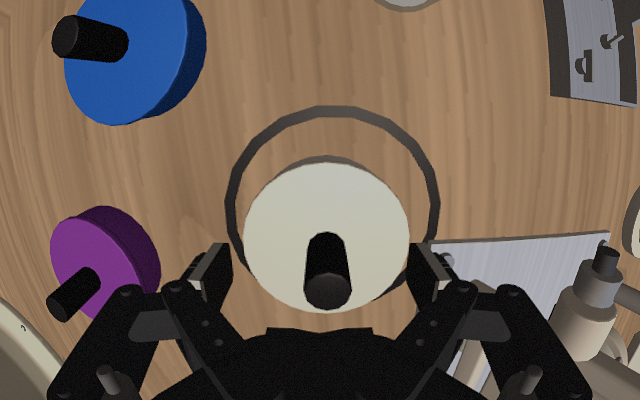

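View pics/t1c.png

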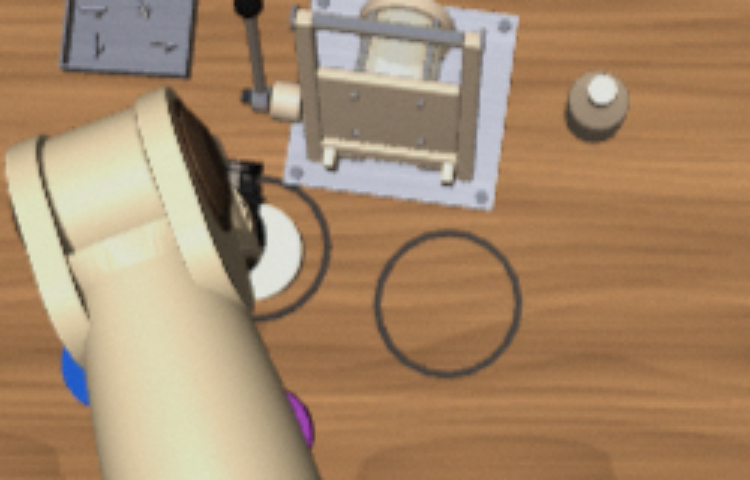

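Emit:
{"method": "step_arm", "body": {
  "dr": [
    [0, 0, 0],
    [0, 0, 0],
    [0, 0, 0],
    [0, 0, 0],
    [0, 0, 0],
    [0, 0, 0],
    [0, 0, 0],
    [0, 0, 0]
  ],
  "xyz": [
    [0, 0.05, -0.08],
    [0, 0.05, -0.08],
    [0, 0.05, -0.08],
    [0, 0.05, -0.08],
    [0, 0.05, -0.08],
    [0, 0.05, -0.08],
    [0, 0.05, -0.08],
    [0, 0.05, -0.08]
  ],
  "gripper": [1, 1, 0, 0, 0, 0, 0, 0]
}}

```text
time: 3.85
ee_pos: [0.462, 0.1904, 0.0483]
tcp_rot: [-180.0, -0.0, 83.6]
wrist_force: [-1.6, -0.3, 2.3]
opening: 0.0188
```

Run:
```python
from go import *
plan([(.4165,.0118,.0435)],83.33)
```

```text
t 3.85 pos [0.462  0.1904 0.0483] rpy [-179.99   -0.     83.64] F [-1.6 -0.3  2.3] open 0.0188 q [ 22.4  -1.4 -16.7  74.7   0.  118.7]
dr [-0.    -0.     0.005]
[0.4165 0.0118 0.0435] -> [-4.563 -0.636  0.121]
```

Emit:
{"method": "step_arm", "body": {
  "dr": [
    [0, 0, 0],
    [0, 0, 0],
    [0, 0, 0],
    [0, 0, 0],
    [0, 0, 0],
    [0, 0, 0],
    [0, 0, 0],
    [0, 0, 0]
  ],
  "xyz": [
    [-0.15, -0.02, 0],
    [-0.4, -0.06, 0],
    [-0.7, -0.1, 0],
    [-1.05, -0.15, 0],
    [-1.4, -0.2, 0],
    [-1.75, -0.25, 0],
    [-2.1, -0.3, 0],
    [-2.4, -0.34, 0]
  ],
  "gripper": [0, 0, 0, 0, 0, 0, 0, 0]
}}

```text
time: 4.65
ee_pos: [0.4376, 0.0952, 0.0484]
tcp_rot: [180.0, -0.0, 83.6]
wrist_force: [-0.0, -0.2, -1.7]
opening: 0.0185
```

Run:
```python
from go import *
plan([(.4165,.0133,.0483)],83.33)
```

```text
t 4.65 pos [0.4376 0.0952 0.0484] rpy [ 1.7999e+02 -1.0000e-02  8.3610e+01] F [-0.  -0.2 -1.7] open 0.0185 q [ 12.3  -8.6 -23.4  75.2   0.  108.7]
dr [ 0.    -0.     0.005]
[0.4165 0.0133 0.0483] -> [-2.094e+00 -2.970e-01  2.000e-03]
```

Emit:
{"method": "step_arm", "body": {
  "dr": [
    [0, 0, 0],
    [0, 0, 0],
    [0, 0, 0],
    [0, 0, 0],
    [0, 0, 0],
    [0, 0, 0],
    [0, 0, 0],
    [0, 0, 0]
  ],
  "xyz": [
    [-0.3, -0.04, 0.015],
    [-0.65, -0.09, 0.015],
    [-1.0, -0.14, 0.015],
    [-1.35, -0.19, 0.015],
    [-1.7, -0.24, 0.015],
    [-1.95, -0.28, 0.015],
    [-2.09, -0.3, 0.015],
    [-2.09, -0.3, 0.015]
  ],
  "gripper": [0, 0, 0, 0, 0, 0, 0, 0]
}}

```text
time: 5.45
ee_pos: [0.4167, 0.0133, 0.048]
tcp_rot: [180.0, 0.1, 83.6]
wrist_force: [0.9, -2.4, 6.9]
opening: 0.0187
```

Emit:
{"method": "step_arm", "body": {
  "dr": [
    [0, 0, 0],
    [0, 0, 0],
    [0, 0, 0],
    [0, 0, 0],
    [0, 0, 0],
    [0, 0, 0],
    [0, 0, 0],
    [0, 0, 0]
  ],
  "xyz": [
    [0, 0, 0],
    [0, 0, 0],
    [0, 0, 0],
    [0, 0, 0],
    [0, 0, 0],
    [0, 0, 0],
    [0, 0, 0],
    [0, 0, 0]
  ],
  "gripper": [0.3, 0.6, 1, 1, 1, 1, 1, 1]
}}

```text
time: 6.25
ee_pos: [0.4168, 0.0147, 0.0476]
tcp_rot: [-180.0, 0.0, 83.6]
wrist_force: [0.3, -0.5, 0.0]
opening: 0.0852
```

Run:
```python
from go import *
snap('wrist','w2.png')
plan([(.4165,.0133,.16),S(87+55,115,260),S(87+45,115,195)],83.33)
```

```text
t 6.3 pos [0.4168 0.0147 0.0477] rpy [180.     0.    83.64] F [ 0.5  0.4 -0.6] open 0.0853 q [  2.  -13.  -27.2  75.8  -0.   98.4]
dr [0.    0.    0.005]
[0.4165 0.0133 0.16  ] -> [-3.600e-02 -2.000e-03 -2.809e+00]
[0.7032 0.1637 0.26  ] -> [ 4.495  6.704 -5.309]
[0.6933 0.1649 0.195 ] -> [ 4.497  6.454 -3.684]
```

View pics/w2.png

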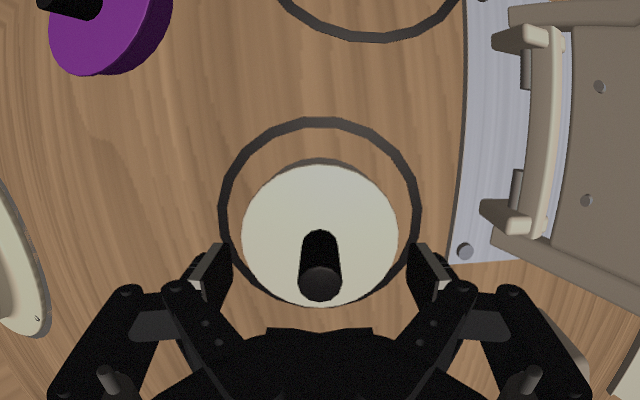

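Emit:
{"method": "step_arm", "body": {
  "dr": [
    [0, 0, 0],
    [0, 0, 0],
    [0, 0, 0],
    [0, 0, 0],
    [0, 0, 0],
    [0, 0, 0],
    [0, 0, 0],
    [0, 0, 0]
  ],
  "xyz": [
    [0, 0, -0.7],
    [0, 0, -1.7],
    [0, 0, -2.9],
    [0, 0, -4.1],
    [0, 0, -5.3],
    [0.3, 0.5, -5.7],
    [0.9, 1.4, -5.7],
    [1.5, 2.4, -5.7]
  ],
  "gripper": [1, 1, 1, 1, 0, 0, 0, 0]
}}

```text
time: 7.1
ee_pos: [0.5202, 0.0643, 0.2772]
tcp_rot: [179.8, -0.0, 83.6]
wrist_force: [0.8, -1.0, 1.3]
opening: 0.0282
```

Run:
```python
from go import *
plan([S(132,115,265),S(132,115,195)],83.33)
```

```text
t 7.1 pos [0.5202 0.0643 0.2772] rpy [ 1.7982e+02 -4.0000e-02  8.3600e+01] F [ 0.8 -1.   1.3] open 0.0282 q [  7.    2.5  12.6 100.   -0.  103.4]
dr [ 0.003 -0.001  0.005]
[0.6933 0.1649 0.265 ] -> [2.982 4.019 0.32 ]
[0.6933 0.1649 0.195 ] -> [2.981 4.014 2.07 ]
```

Emit:
{"method": "step_arm", "body": {
  "dr": [
    [0, 0, 0],
    [0, 0, 0],
    [0, 0, 0],
    [0, 0, 0],
    [0, 0, 0],
    [0, 0, 0],
    [0, 0, 0],
    [0, 0, 0]
  ],
  "xyz": [
    [0.6, 0.8, 0],
    [1.2, 1.6, 0],
    [1.8, 2.4, 0],
    [2.4, 3.2, 0.1],
    [2.98, 4.0, 0.2],
    [2.98, 4.02, 0.32],
    [2.98, 4.02, 0.32],
    [2.98, 4.02, 0.32]
  ],
  "gripper": [0, 0, 0, 0, 0, 0, 0, 0]
}}

```text
time: 7.9
ee_pos: [0.6911, 0.1639, 0.2635]
tcp_rot: [-180.0, 0.0, 83.6]
wrist_force: [-0.3, 0.4, 0.1]
opening: -0.0001
```

Run:
```python
from go import *
plan([S(132,115,265),S(132,115,195)],83.33)
c=snap('top','t3.png');c2=snap('scene','s3.png')
a=cv2.imread('pics/t3.png')[100:310,170:400];cv2.imwrite('pics/t3c.png',cv2.resize(a,None,fx=2.6,fy=2.6))
a=cv2.imread('pics/s3.png')[130:290,270:470];cv2.imwrite('pics/s3c.png',cv2.resize(a,None,fx=3,fy=3))
```

```text
t 7.9 pos [0.6911 0.1639 0.2635] rpy [-180.      0.     83.63] F [-0.3  0.4  0.1] open -0.0001 q [ 13.3  31.7  47.4 105.7  -0.  109.7]
dr [-0.     0.     0.005]
[0.6933 0.1649 0.265 ] -> [ 0.03   0.05  -0.039]
[0.6933 0.1649 0.195 ] -> [0.03  0.05  1.711]
```

View pics/t3c.png

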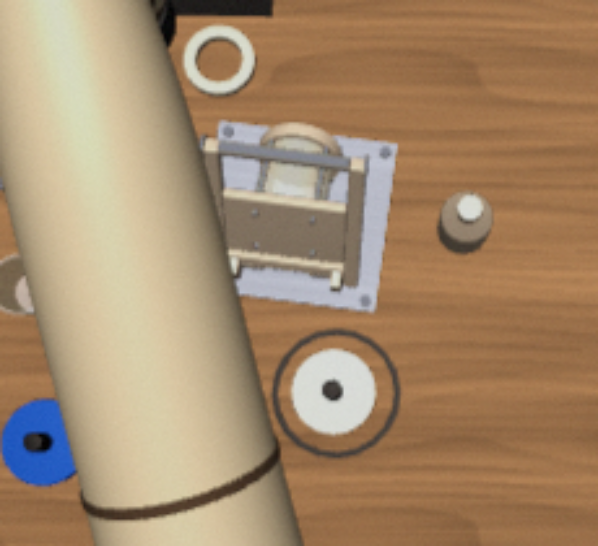

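View pics/s3c.png

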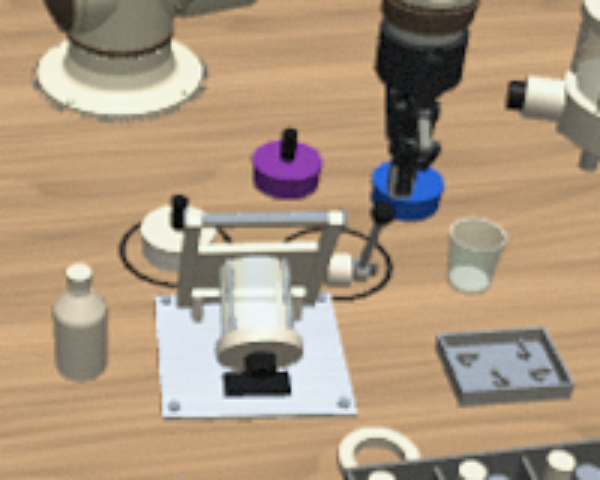

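Emit:
{"method": "step_arm", "body": {
  "dr": [
    [0, 0, 0],
    [0, 0, 0],
    [0, 0, 0],
    [0, 0, 0],
    [0, 0, 0],
    [0, 0, 0],
    [0, 0, 0],
    [0, 0, 0]
  ],
  "xyz": [
    [0.03, 0.05, 0.5],
    [0.03, 0.05, 1.1],
    [0.03, 0.05, 1.65],
    [0.03, -0.1, 1.65],
    [0.03, -0.35, 1.65],
    [0.03, -0.65, 1.65],
    [0.03, -0.95, 1.65],
    [0.03, -1.25, 1.65]
  ],
  "gripper": [0, 0, 0, 0, 0, 0, 0, 0]
}}

```text
time: 8.8
ee_pos: [0.6414, 0.1709, 0.2002]
tcp_rot: [179.8, -0.1, 83.6]
wrist_force: [0.1, -0.1, 0.3]
opening: -0.0002
```

Run:
```python
from go import *
plan([S(25,115,197),S(-15,115,215)],83.33)
c2=snap('scene','s4.png')
a=cv2.imread('pics/s4.png')[130:290,270:470];cv2.imwrite('pics/s4c.png',cv2.resize(a,None,fx=3,fy=3))
```

```text
t 8.8 pos [0.6414 0.1709 0.2002] rpy [ 1.798e+02 -8.000e-02  8.362e+01] F [ 0.1 -0.1  0.3] open -0.0002 q [ 14.9  20.6  25.   94.2  -0.  111.3]
dr [ 0.004 -0.001  0.005]
[0.587  0.1773 0.197 ] -> [ 0.009 -1.37   0.074]
[0.5473 0.182  0.215 ] -> [ 0.015 -2.368 -0.379]
```

View pics/s4c.png

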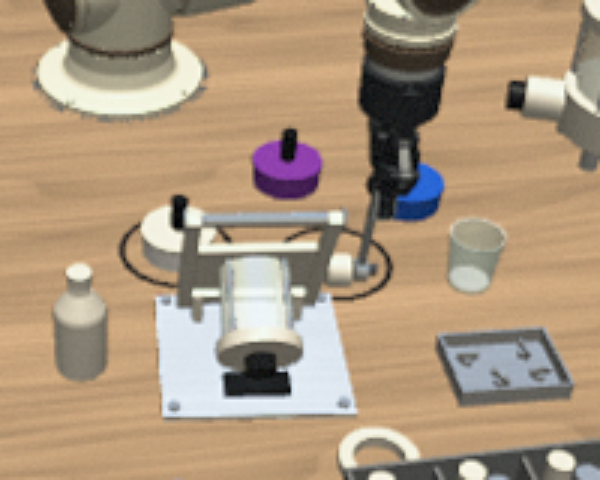

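Emit:
{"method": "step_arm", "body": {
  "dr": [
    [0, 0, 0],
    [0, 0, 0],
    [0, 0, 0],
    [0, 0, 0],
    [0, 0, 0],
    [0, 0, 0],
    [0, 0, 0],
    [0, 0, 0]
  ],
  "xyz": [
    [0, -0.3, 0],
    [0, -0.6, 0],
    [0, -0.9, 0],
    [0, -1.2, 0],
    [0, -1.5, 0],
    [0, -1.8, 0],
    [0, -2.0, 0],
    [0, -2.0, 0]
  ],
  "gripper": [0, 0, 0, 0, 0, 0, 0, 0]
}}

```text
time: 9.65
ee_pos: [0.5622, 0.18, 0.1988]
tcp_rot: [179.9, -0.1, 83.7]
wrist_force: [0.6, -0.5, -0.7]
opening: 0.0001
```

Run:
```python
from go import *
s,k=np.sin(.45),np.cos(.45)
plan([S(60,60,275),S(190*s,0,275),S(190*s,0,30+190*k-21)],83.33)
c2=snap('scene','s5.png');snap('top','t5.png')
a=cv2.imread('pics/s5.png')[130:290,270:470];cv2.imwrite('pics/s5c.png',cv2.resize(a,None,fx=3,fy=3))
a=cv2.imread('pics/t5.png')[100:310,170:400];cv2.imwrite('pics/t5c.png',cv2.resize(a,None,fx=2.6,fy=2.6))
```

```text
t 9.65 pos [0.5622 0.18   0.1988] rpy [ 1.7988e+02 -6.0000e-02  8.3650e+01] F [ 0.6 -0.5 -0.7] open 0.0001 q [ 17.8   9.9  11.9  91.9   0.  114.1]
dr [ 0.002 -0.001  0.006]
[0.6154 0.1186 0.275 ] -> [-1.376  1.495 -1.904]
[0.6309 0.0564 0.275 ] -> [-2.879  2.052 -1.904]
[0.6309 0.0564 0.1801] -> [-2.881  2.047  0.468]
```

View pics/s5c.png

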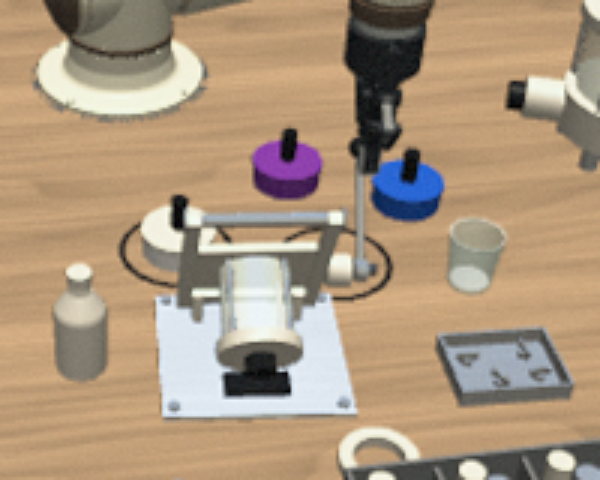

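View pics/t5c.png

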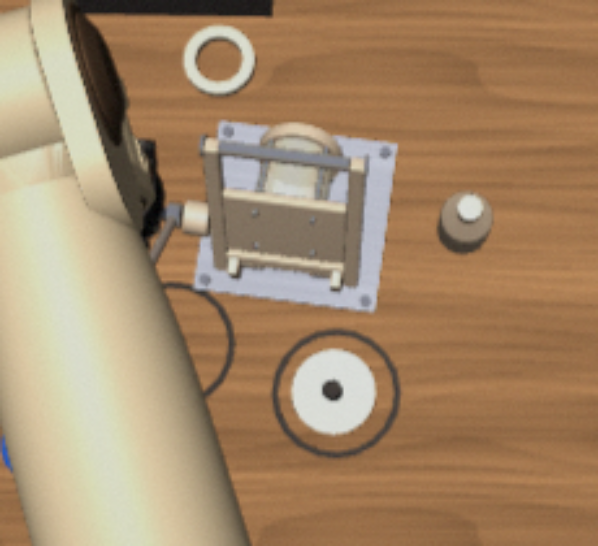

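Emit:
{"method": "step_arm", "body": {
  "dr": [
    [0, 0, 0],
    [0, 0, 0],
    [0, 0, 0],
    [0, 0, 0],
    [0, 0, 0],
    [0, 0, 0],
    [0, 0, 0],
    [0, 0, 0]
  ],
  "xyz": [
    [0, 0.3, -0.4],
    [0, 0.8, -1.1],
    [-0.2, 1.2, -1.9],
    [-0.9, 1.5, -1.9],
    [-1.6, 1.7, -1.9],
    [-2.3, 1.9, -1.9],
    [-2.87, 2.05, -1.9],
    [-2.87, 2.05, -1.9]
  ],
  "gripper": [0, 0, 0, 0, 0.5, 1, 1, 1]
}}

```text
time: 10.55
ee_pos: [0.6323, 0.0539, 0.2726]
tcp_rot: [-180.0, 0.0, 83.5]
wrist_force: [-0.2, 0.3, -0.2]
opening: 0.058
```

Run:
```python
from go import *
s,k=np.sin(.45),np.cos(.45)
c2=snap('scene','s6.png');snap('top','t6.png');snap('wrist','w6.png')
plan([S(190*s,0,30+190*k-21)],83.33)
a=cv2.imread('pics/s6.png')[130:290,270:470];cv2.imwrite('pics/s6c.png',cv2.resize(a,None,fx=3,fy=3))
a=cv2.imread('pics/t6.png')[100:310,170:400];cv2.imwrite('pics/t6c.png',cv2.resize(a,None,fx=2.6,fy=2.6))
```

```text
t 10.7 pos [0.6317 0.057  0.2727] rpy [-1.7999e+02 -1.0000e-02  8.3620e+01] F [-0.5  0.4 -1. ] open 0.0787 q [  5.2  18.7  30.8 102.1   0.  101.5]
dr [-0.    -0.     0.005]
[0.6309 0.0564 0.1801] -> [-0.019 -0.019  2.316]
```

View pics/s6c.png

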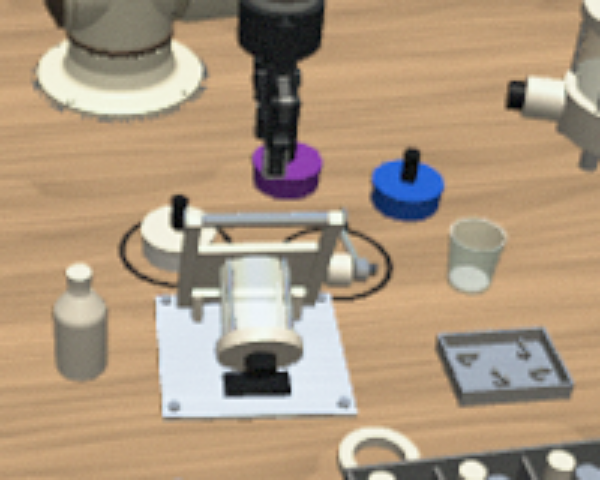

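View pics/w6.png

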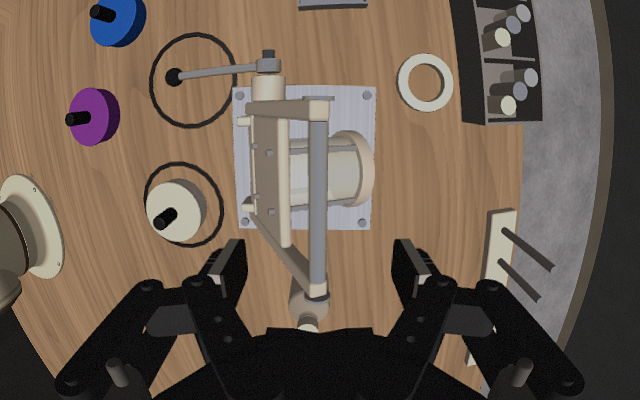

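Emit:
{"method": "step_arm", "body": {
  "dr": [
    [0, 0, 0],
    [0, 0, 0],
    [0, 0, 0],
    [0, 0, 0],
    [0, 0, 0],
    [0, 0, 0],
    [0, 0, 0],
    [0, 0, 0]
  ],
  "xyz": [
    [0, 0, 0.4],
    [0, 0, 0.9],
    [0, 0, 1.4],
    [0, 0, 1.9],
    [0, -0.02, 2.3],
    [0, -0.02, 2.3],
    [0, -0.02, 2.3],
    [0, -0.02, 2.3]
  ],
  "gripper": [1, 1, 1, 1, 1, 1, 1, 1]
}}

```text
time: 11.5
ee_pos: [0.6312, 0.0573, 0.1822]
tcp_rot: [179.9, -0.0, 83.7]
wrist_force: [-0.1, 0.4, 0.1]
opening: 0.0852
```

Emit:
{"method": "step_arm", "body": {
  "dr": [
    [0, 0, 0],
    [0, 0, 0],
    [0, 0, 0],
    [0, 0, 0],
    [0, 0, 0],
    [0, 0, 0],
    [0, 0, 0],
    [0, 0, 0]
  ],
  "xyz": [
    [0, 0, 0],
    [0, 0, 0],
    [0, 0, 0],
    [0, 0, 0],
    [0, 0, 0],
    [0, 0, 0],
    [0, 0, 0],
    [0, 0, 0]
  ],
  "gripper": [0, 0, 0, 0, 0, 0, 0, 0],
  "squeeze": 50
}}

```text
time: 12.3
ee_pos: [0.6307, 0.0568, 0.181]
tcp_rot: [-180.0, 0.0, 83.6]
wrist_force: [-1.3, -0.0, 2.5]
opening: 0.0121
```

Run:
```python
from go import *
c2=snap('scene','s7.png');snap('top','t7.png')
p=bot.get_obs()['ee_pos'];off=p-S(190*np.sin(.45),0,30+190*np.cos(.45));print(off)
wps=[]
for a in np.linspace(.45,0,17)[1:]: wps.append(S(190*np.sin(a),0,30+190*np.cos(a))+off)
plan(wps,83.62)
a=cv2.imread('pics/s7.png')[130:290,270:470];cv2.imwrite('pics/s7c.png',cv2.resize(a,None,fx=3,fy=3))
a=cv2.imread('pics/t7.png')[100:310,170:400];cv2.imwrite('pics/t7c.png',cv2.resize(a,None,fx=2.6,fy=2.6))
```

```text
[-0.00019465  0.00042836 -0.02009025]
t 12.4 pos [0.6307 0.0568 0.181 ] rpy [180.     0.    83.64] F [-2.3  0.1  2.3] open 0.0123 q [  5.1  15.9  17.   91.1  -0.  101.5]
dr [0. 0. 0.]
[0.6259 0.0574 0.1833] -> [ 0.001 -0.121 -0.056]
[0.621  0.058  0.1854] -> [ 0.001 -0.244 -0.109]
[0.6161 0.0585 0.1874] -> [ 0.002 -0.368 -0.159]
[0.6111 0.0591 0.1892] -> [ 0.003 -0.493 -0.205]
[0.6061 0.0597 0.1909] -> [ 0.003 -0.62  -0.247]
[0.601  0.0603 0.1924] -> [ 0.004 -0.748 -0.286]
[0.5959 0.0609 0.1939] -> [ 0.005 -0.877 -0.322]
[0.5907 0.0615 0.1951] -> [ 0.005 -1.006 -0.353]
[0.5855 0.0621 0.1962] -> [ 0.006 -1.137 -0.381]
[0.5803 0.0627 0.1972] -> [ 0.007 -1.268 -0.405]
[0.5751 0.0633 0.198 ] -> [ 0.008 -1.4   -0.426]
[0.5698 0.064  0.1987] -> [ 0.008 -1.533 -0.443]
[0.5645 0.0646 0.1992] -> [ 0.009 -1.666 -0.456]
[0.5592 0.0652 0.1996] -> [ 0.01  -1.799 -0.465]
[0.5539 0.0658 0.1998] -> [ 0.01  -1.932 -0.471]
[0.5486 0.0664 0.1999] -> [ 0.011 -2.066 -0.473]
```

View pics/s7c.png

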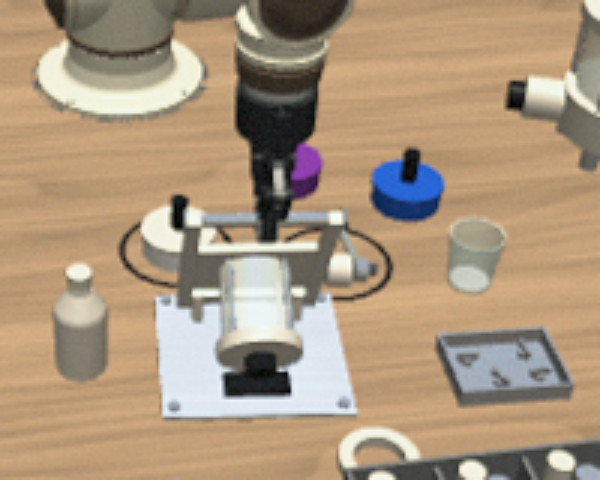

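View pics/t7c.png

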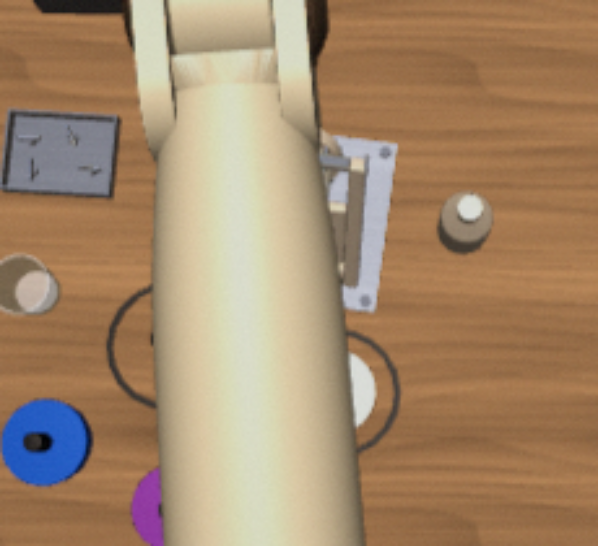

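Bar gripped (opening 12 mm, force in z and x), leg down. Pull along the arc, slowly.

Emit:
{"method": "step_arm", "body": {
  "dr": [
    [0, 0, 0],
    [0, 0, 0],
    [0, 0, 0],
    [0, 0, 0],
    [0, 0, 0],
    [0, 0, 0],
    [0, 0, 0],
    [0, 0, 0]
  ],
  "xyz": [
    [0, -0.12, -0.056],
    [0, -0.24, -0.109],
    [0, -0.37, -0.16],
    [0, -0.49, -0.205],
    [0, -0.62, -0.247],
    [0, -0.75, -0.286],
    [0.005, -0.88, -0.322],
    [0.005, -1.0, -0.353]
  ],
  "gripper": [0, 0, 0, 0, 0, 0, 0, 0]
}}

```text
time: 13.2
ee_pos: [0.5905, 0.0617, 0.1952]
tcp_rot: [180.0, -0.0, 83.6]
wrist_force: [3.9, 2.5, -0.8]
opening: 0.0126
```

Run:
```python
from go import *
off=np.array([-.0002,.0004,-.0201])
plan([S(190*np.sin(a),0,30+190*np.cos(a))+off for a in np.linspace(.225,0,9)[1:]]+[S(-3,0,220)+off],83.62)
```

```text
t 13.2 pos [0.5905 0.0617 0.1952] rpy [ 1.7999e+02 -1.0000e-02  8.3650e+01] F [ 3.9  2.5 -0.8] open 0.0126 q [  6.   10.4  12.1  91.7   0.  102.3]
dr [ 0. -0.  0.]
[0.5855 0.0621 0.1962] -> [-0.003 -0.126 -0.026]
[0.5803 0.0627 0.1972] -> [-0.003 -0.257 -0.05 ]
[0.5751 0.0633 0.198 ] -> [-0.002 -0.389 -0.071]
[0.5698 0.0639 0.1987] -> [-0.001 -0.522 -0.088]
[0.5645 0.0645 0.1992] -> [-0.001 -0.655 -0.101]
[0.5592 0.0652 0.1996] -> [ 0.    -0.788 -0.11 ]
[0.5539 0.0658 0.1998] -> [ 0.001 -0.922 -0.116]
[0.5486 0.0664 0.1999] -> [ 0.002 -1.055 -0.118]
[0.5456 0.0667 0.1999] -> [ 0.002 -1.13  -0.118]
```

Emit:
{"method": "step_arm", "body": {
  "dr": [
    [0, 0, 0],
    [0, 0, 0],
    [0, 0, 0],
    [0, 0, 0],
    [0, 0, 0],
    [0, 0, 0],
    [0, 0, 0],
    [0, 0, 0]
  ],
  "xyz": [
    [0, -0.13, -0.026],
    [0, -0.26, -0.05],
    [0, -0.39, -0.071],
    [0, -0.52, -0.088],
    [0, -0.65, -0.101],
    [0, -0.79, -0.11],
    [0, -0.92, -0.116],
    [0, -1.05, -0.118]
  ],
  "gripper": [0, 0, 0, 0, 0, 0, 0, 0]
}}

```text
time: 14.0
ee_pos: [0.5488, 0.0666, 0.1999]
tcp_rot: [180.0, -0.1, 83.7]
wrist_force: [2.0, 5.4, 1.9]
opening: 0.0126
```

Emit:
{"method": "step_arm", "body": {
  "dr": [
    [0, 0, 0],
    [0, 0, 0],
    [0, 0, 0],
    [0, 0, 0],
    [0, 0, 0],
    [0, 0, 0],
    [0, 0, 0],
    [0, 0, 0]
  ],
  "xyz": [
    [0, -0.03, 0],
    [0, -0.06, 0],
    [0, -0.08, 0],
    [0, -0.08, 0],
    [0, -0.08, 0],
    [0, -0.08, 0],
    [0, -0.08, 0],
    [0, -0.08, 0]
  ],
  "gripper": [0, 0, 0, 0, 0, 0, 0, 0]
}}

```text
time: 14.8
ee_pos: [0.5484, 0.0667, 0.1999]
tcp_rot: [179.7, -0.1, 83.6]
wrist_force: [16.7, 3.3, -3.1]
opening: 0.0123
```

Run:
```python
from go import *
off=np.array([-.0002,.0004,-.0201])
c=snap('scene','s8.png');ct=snap('top','t8.png');snap('wrist','w8.png')
plan([S(0,0,220)+off],83.62)
im=cv2.resize(cv2.imread('pics/s8.png'),None,fx=4,fy=4,interpolation=2)
for P in [S(0,70,220),S(0,-70,220),S(0,115,100),S(-97,115,12)]:
    u=proj(c,P)[0];print(u);cv2.circle(im,tuple(int(v) for v in (u+.5)*4),3,(0,0,255),-1)
cv2.imwrite('pics/s8c.png',im[600:1120,1160:1760])
```

```text
t 14.95 pos [0.5484 0.0667 0.2   ] rpy [ 1.797e+02 -6.000e-02  8.364e+01] F [17.6  3.  -1.8] open 0.0123 q [  6.9   4.4   6.   91.3  -0.  103.3]
dr [ 0.005 -0.001  0.   ]
[0.5486 0.0664 0.1999] -> [-0.007  0.005  0.002]
[378.23940724 181.20653448]
[332.87939641 181.8546141 ]
[388.55991494 211.56147191]
[381.23488928 214.10381693]
```

View pics/s8c.png

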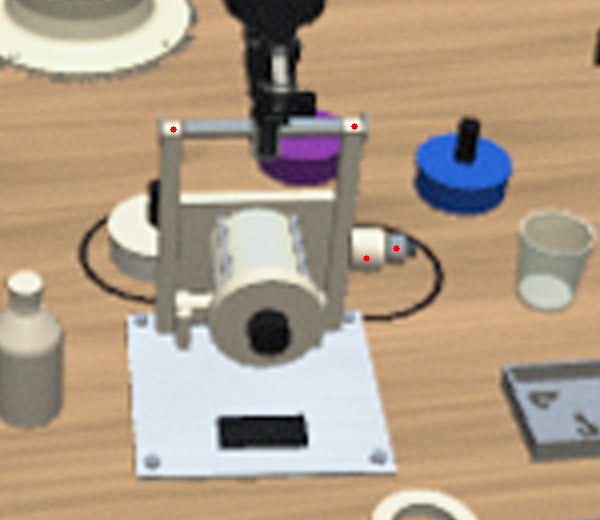

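View pics/w8.png

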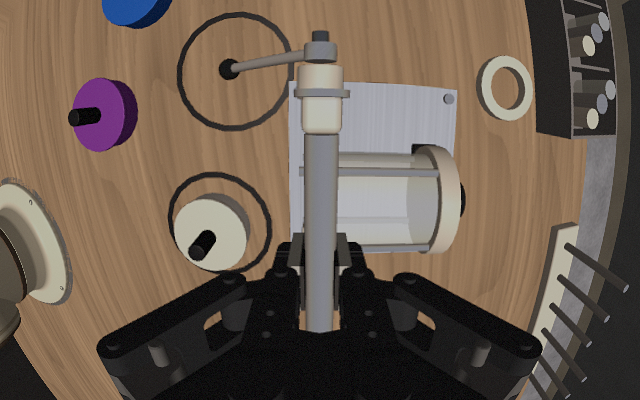

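View pics/t8.png

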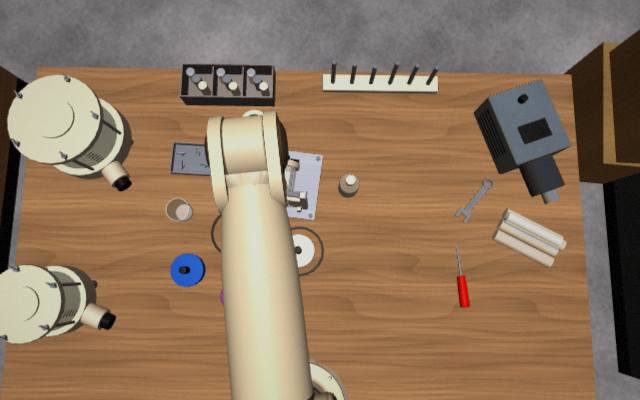

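Run:
```python
from h import *
print(bot.job_done());o=bot.get_obs();print(o['time'],o['ee_pos'],o['wrist_force'])
```

```text
the job is handed in; nothing more can be done
None
the job is handed in; nothing more can be done
```

The job is handed in at about 15 s of the 56 s allowed. The frame is upright and the gripper still holds the top bar.

**What I did:** I gripped the white pot by its knob and slid it along the bench into the empty ring. Then I pushed the prop leg's foot over the vertical with closed fingers, and it fell to its robot-side position. Last, I gripped the top bar and pulled the frame up along its arc to the stop.

**Last checks:**
- **Frame:** the bar was within 1 mm of its calculated upright position, pressed against the stop with about 17 N. The grip opening read 12 mm; the bar is 14 mm, so the reading is slightly low.
- **Leg foot:** the wrist picture shows it at the middle of the first ring. I judged that it rests on the bench from that picture and the geometry, not from a force reading.
- **Pot:** the top picture taken after the slide shows it well centred inside its ring. Later pictures show it still there.
- **Pot not lifted:** the vertical force on the tool read −1.7 N at mid-slide, meaning a slight downward pull. I then pressed down a little; the measured tool height stayed within about half a millimetre throughout the slide.
- **Other things:** the beaker, bottle, tray, flange, wrench, driver and blue pot look unmoved. The arm hides most of the purple pot in the last top picture, but it looks in place in the other two views.

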